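# Clip a glass bottle into its sprung holder and lock it

### The arm

A 7-joint arm with a two-finger parallel gripper is mounted at the origin on a cart in front of the work surface, level with it; the furniture and walls round the work are solid. World frame = base frame: x ahead of the robot, y to its left, z up, the work surface at z = 0. Lengths are in mm, angles in rad, forces in N, time in s.
With the tool pointing down it reaches from about 400 to 875 mm from the base axis. Payload 4.4 kg.
Tool frame: the origin (TCP) lies on the centre line of the jaws, within the pads' length; the fingertips stand 11 mm ahead of it and the grasp point (between the pads) lies 8 mm behind it (ctrl.tips_ahead is the distance from the TCP to the fingertips, in mm); z points along the fingers, y is the line along which they close (so a half turn about z gives the same grasp; the last joint's range is limited). The gripper opens to 85 mm and grips with 20 to 120 N. Pads are 22 mm wide; open, the fingers measure 114 mm over their backs; the gripper's body (76 mm by 85 mm) begins 54 mm behind the grasp point. The pads swing forward as they close: fully open they stand 13 mm farther back than shut.
Start: joints at [1.137, 0.628, 0.038, 1.517, -0.027, 0.996, -0.02], TCP at [233.744, -606.532, 242.313] pointing down, gripper open.
Joint ranges: [-3.06, 3.06], [-0.37, 2.12], [-1.25, 1.32], [0.18, 2.47], [-1.1, 4.24], [0.23, 1.98], [-2.94, 2.94]. Speed limits (rad/s): [2.57, 2.57, 3.14, 3.14, 3.14, 3.14, 3.14].

### API

Orientations are given as [roll, pitch, yaw] about the fixed x, y, z axes, in that order (R = Rz(yaw) Ry(pitch) Rx(roll)).
In Python, from cell import ctrl, eyes, job gives the robot as it stands. The module is installed in compiled form; this text tells all that it offers.
- The arm moves only by the tool carry_out, never from a script. Its argument "moves" is a list of rows, each an object of numbers: "tx", "ty", "tz": the shift along the tool's x, y, z as a fraction of full scale; "twist": the turn about the tool's z as a fraction of full scale; "fingers": the opening, from 0 (shut) to 1 (fully open). In form: [{"tx": .., "ty": .., "tz": .., "twist": .., "fingers": ..}, ...]. A call has 1 to 12 rows; each row shifts and turns the commanded pose from where the row before left it, along the tool's axes as they then stand; what a row does not reach is not made up. Full scale, the value 1, is 0.3 m for a shift and pi rad for a turn. A row lasts 1/8 s, in which the tool goes at most 62.5 mm and 10.7 degrees, less where a joint would pass 70% of its speed; a pose out of reach is approached as far as the arm can. A call with a number of a shift or a turn outside -1 to 1 is refused whole. A call with a gripper value outside its range is refused whole. The fingers move at their own pace and stop on an object; the grip force is fixed at half the most. Time passes only in rows, so rows that do not move let the fingers close. It gives the time, the measured TCP pose, the force, the opening and the grip force at its end, in the units of the state.
- ctrl.read_state(): the state, without advancing time (a new reading comes with each control period).
- eyes.get_image(name): name is "side" or "top"; returns a dict with "color" (420x560x3 uint8, blue, green, red), "fovy" (degrees; the focal length in pixels is half the picture's height over the tangent of half this angle, whatever the lens; pixels are square), "cx", "cy" (the principal point, pixels), "world_from_camera" (4x4, takes a point from camera to world coordinates). Camera axes: x right, y up, looking along -z (the intrinsics and any distortion apply to the point x, -y, -z); pixel columns grow to the right and rows downward; lengths in mm; the calibration is good to about 2 mm. A picture is of the moment at which its call begins. There is no depth.
- job.finish_job(): hands the job in; it is judged then, once.
The state is a dict: "clock": time; "qpos": joint angles; "qd": joint speeds; "tau": joint torques, N m; "eef_pos": TCP position; "tool_rot": TCP orientation; "force": force on the tool from outside, world axes, zero at the start; "torque": the same for the moment, N m; "width": finger opening in mm; "gripper_force": force on a finger pad.
Only numpy, scipy, OpenCV 4.12 (cv2) and the standard library are available. Lean on these libraries where they do the work, as an engineer would, in place of code of your own. Each camera call takes 0.05 s, during which the arm holds its last target. There are 200 camera calls.

### The job

Pick up the amber glass bottle with the blue cap and press it down into the holder, blue cap at the end with the blue stripe, until the orange sprung jaw snaps shut over it and it lies fully home on both rests; stop pressing once it has snapped, do not force it. Then push the red locking slide all the way in towards the jaw, let go, and leave the things standing around undisturbed.

Things in the scene. Friction and masses are not known exactly. Their poses are not given: they have to be found in the camera images.
- bottle_center (a point): Centre of the loose bottle lying on its side: amber glass cylinder, 30 mm diameter, 116 mm of it bare between a six-sided blue cap and a six-sided black foot (each 22 mm long, 38 mm across flats, so that it does not roll). 160 mm long in all, 0.15 to 0.3 kg, centre 19 mm above the bench. Its y axis runs along the bottle, + towards the blue cap.
- cap_center (a point): Centre of the bottle's blue cap, 69 mm from the bottle's centre along +y.
- seat (a point): Where the bottle's centre lies when fully home in the holder, 58 mm above the bench. The point's y axis is the bottle's axis, + towards the end with the blue stripe, where the blue cap belongs. +x points to the rests' fixed walls, -x to the orange jaw and the red slide; z is up. The mouth between wall and jaw faces straight up: the bottle goes in level, from above.
- holder: The holder, fixed to the bench: grey plate 84 x 204 x 12 mm (origin under its centre, below the seat; axes as the seat's) with two white fork rests 14 mm wide, 45 mm either side of the seat along y; the bare glass goes in them, with 6 mm to spare at each end. Walls 82 mm high, flared at the top. Between the rests 76 mm is free for fingers, nothing there over 32 mm high.
- jaw_nose (a point): Middle of the nose of the orange jaw, on the line through both its fingers (there is nothing at the point itself). Closed, it lies 10 mm towards -x and 15 mm above the seat point, and so overhangs the bottle; above it the fingers slope back as a lead-in, up to 92 mm above the bench.
- jaw (a joint): Angle of the orange jaw about its pin (along y, 26 mm above the bench), rad: 0 shut, grows to 0.5 as it is pushed outward (to -x). A spring shuts it. The bottle pressed down touches it about 32 mm above home and cams it open to about 0.13; resistance peaks at roughly 12 N about 26 mm above home, then the jaw snaps back over the bottle.
- lock_knob (a point): Middle of the upright red knob of the locking slide (16 mm along x, 24 mm along y, top 53 mm above the bench, 36 mm tall over its strip; point 35 mm above the bench). Fully out it stands 105 mm from the seat towards -x; it slides 25 mm along the holder's +x.
- lock (a joint): Position of the red locking slide, m: 0 fully out, 0.025 fully in (at its stop, behind the jaw). Moves with about 2 N and stays where it is left.
- beaker: Small clear beaker, 48 mm wide, 60 mm tall, on the bench; bystander. Origin at the centre of its underside.
- media_bottle: White bottle with black screw cap, 50 mm wide, 85 mm tall, standing; bystander. Origin at the centre of its underside.
- tip_box: Pink pipette tip box with clear lid, 90 x 122 x 61 mm; bystander. Origin at the centre of its underside.
Mind the look-alikes: they are no part of the job. What is shaped like the part that bears bottle_center but turquoise is not meant.

How it is judged:
By the outcome, as a careful person would: the job done as asked, in the order asked, and still so for the second after the job is handed in, with the robot touching nothing.
It also fails if it takes over 45 s, if anything falls off the work surface, if the arm or the gripper's body presses on something with over 40 N, if the wrist force passes 120 N, or if a joint passes its speed limit or range.

## Working session

There is one attempt and no reset: what is moved stays moved. The work goes in short steps, Python scripts to look and compute and a tool call to move; the robot and the scene stay as the last step left them, time stands still between calls to the robot, and variables do not carry over. Pictures are saved under pics/ and viewed, at most 10 in all, crops included, and the job is handed in when it is done.

Besides the shell and the picture viewer there is one more tool, called after "Call:" by a JSON object that holds its "api" and its "payload". carry_out: Moves the arm, as the interface text tells. Its arguments: {"type":"object","properties":{"moves":{"type":"array","items":{"type":"object","properties":{"tx":{"type":"number","minimum":-1,"maximum":1},"ty":{"type":"number","minimum":-1,"maximum":1},"tz":{"type":"number","minimum":-1,"maximum":1},"twist":{"type":"number","minimum":-1,"maximum":1},"fingers":{"type":"number"}}}}},"required":["moves"]}

```bash
mkdir -p pics; cat > h.py <<'E'
import numpy as np, cv2
from cell import ctrl, eyes, job
def get(n):
    d=eyes.get_image(n); return d
def K(d):
    f=210/np.tan(np.radians(d['fovy'])/2); return f,d['cx'],d['cy']
def ray(d,u,v):
    f,cx,cy=K(d); T=np.array(d['world_from_camera'])
    r=T[:3,:3]@np.array([(u-cx)/f,-(v-cy)/f,-1]); return T[:3,3],r/np.linalg.norm(r)
def onz(d,u,v,z):
    o,r=ray(d,u,v); return o+r*(z-o[2])/r[2]
def proj(d,p):
    f,cx,cy=K(d); T=np.linalg.inv(np.array(d['world_from_camera'])); c=T[:3,:3]@np.array(p)+T[:3,3]
    return cx+f*c[0]/-c[2], cy-f*c[1]/-c[2]
E
python3 - <<'E'
from h import *
for n in('top','side'):
    d=get(n); print({k:(np.round(v,3).tolist() if k!='color' else 0) for k,v in d.items()}); cv2.imwrite(f'pics/{n}0.png',d['color'])
s=ctrl.read_state(); print(s, ctrl.tips_ahead)
E
```

```text
{'color': 0, 'fovy': 43.025, 'cx': 286.238, 'cy': 202.535, 'world_from_camera': [[0.095, 0.969, -0.228, 292.368], [-0.995, 0.091, -0.026, -14.266], [-0.004, 0.23, 0.973, 1251.04], [0.0, 0.0, 0.0, 1.0]]}
{'color': 0, 'fovy': 47.755, 'cx': 268.241, 'cy': 201.764, 'world_from_camera': [[0.998, 0.054, -0.038, 510.77], [-0.066, 0.792, -0.606, -746.279], [-0.003, 0.608, 0.794, 1076.418], [0.0, 0.0, 0.0, 1.0]]}
{'clock': 0.1, 'qpos': array([ 1.13722849,  0.62922328,  0.03843006,  1.5182716 , -0.02700179,
        0.99629737, -0.02000003]), 'qd': array([-0.00130336, -0.00278444,  0.00241835, -0.00417335,  0.00140307,
        0.00060992, -0.00041267]), 'tau': array([ 3.62332168e-03, -5.64535511e+01,  1.23091813e+00, -1.93972099e+01,
        1.13735773e-02,  5.44714741e-03, -3.96245809e-06]), 'eef_pos': array([ 233.53981152, -606.0176992 ,  241.49927842]), 'tool_rot': array([-3.13991039e+00,  5.22708466e-06,  3.67778657e-01]), 'force': array([-0.59518945, -0.05322117, -0.56486627]), 'torque': array([ 0.01059725,  0.02718552, -0.02300894]), 'gripper_force': 0.0, 'width': 85.10612294330481} 11.0
```

View pics/top0.png

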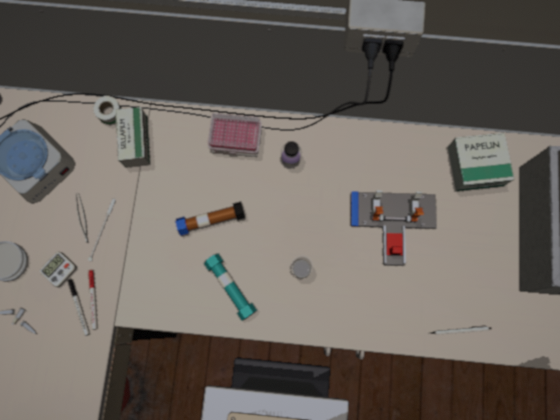

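View pics/side0.png

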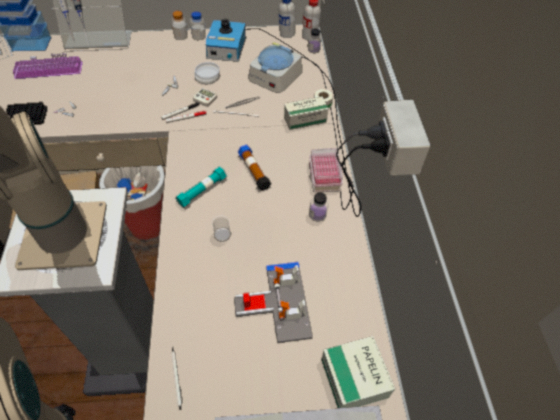

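Candidates for the bottle: the amber one with a blue cap (top px ~(210,219), cap at (181,226), foot at (239,211)), and the turquoise look-alike (230,286). I choose the amber one. The holder is at top (394,210), its stripe at the left end (355,209) and its red knob at (396,245).

```bash
cat > m.py <<'E'
from h import *
def tri(a,b):
    (o1,r1),(o2,r2)=a,b
    A=np.stack([r1,-r2],1); t=np.linalg.lstsq(A,o2-o1,rcond=None)[0]
    p,q=o1+t[0]*r1,o2+t[1]*r2; return (p+q)/2,np.linalg.norm(p-q)
def blob(d,lo,hi,box,k=0):
    x0,y0,x1,y1=box; im=cv2.cvtColor(d['color'],cv2.COLOR_BGR2HSV)[y0:y1,x0:x1]
    m=cv2.inRange(im,lo,hi); n,l,s,c=cv2.connectedComponentsWithStats(m)
    o=np.argsort(-s[1:,4])+1
    return [(c[i]+[x0,y0],s[i,4]) for i in o[:k+1] if s[i,4]>3]
BL=((105,120,50),(130,255,255)); RD=((0,190,90),(5,255,255)); OR=((6,140,110),(16,255,255)); BK=((0,0,0),(180,255,50)); AM=((5,120,60),(16,255,255))
E
python3 - <<'E'
from m import *
t=get('top');s=get('side')
B={'cap':(BL,(165,205,200,245),(230,140,260,165)),'foot':(BK,(225,195,250,225),(250,170,280,200)),'stripe':(BL,(345,185,365,235),(255,255,310,280)),
'red':(RD,(375,220,415,270),(225,285,285,320))}
for k,(c,b1,b2) in B.items():
    a=blob(t,*c,b1);b=blob(s,*c,b2); print(k,a,b)
    if a and b: print('   ',[np.round(x,1) for x in tri(ray(t,*a[0][0]),ray(s,*b[0][0]))], [np.round(onz(t,*a[0][0],z)[:2],1).tolist() for z in(12,19,38,53)],[np.round(onz(s,*b[0][0],z)[:2],1).tolist() for z in(12,19,38,53)])
def crop(d,b,k): return cv2.resize(d['color'][b[1]:b[3],b[0]:b[2]],None,fx=k,fy=k,interpolation=cv2.INTER_CUBIC)
A=crop(t,(340,180,450,275),4);Bb=crop(s,(225,250,325,345),4);C=crop(t,(165,195,255,240),4);D=crop(s,(225,135,285,200),3)
im=np.zeros((600,800,3),np.uint8)
A=cv2.resize(A,(440,380));Bb=Bb[:, :360]
for q,(x,y) in ((A,(0,0)),(Bb,(440,0)),(C,(0,400)),(D,(440,400))):
    im[y:y+q.shape[0],x:x+q.shape[1]]=q
cv2.imwrite('pics/c1.png',im)
E
```

```text
cap [(array([181.39416058, 226.        ]), np.int32(137))] [(array([243.1       , 149.26666667]), np.int32(60))]
    [array([498.7, 255.7,  32.7]), np.float64(2.0)] [[503.2, 260.6], [502.0, 259.0], [498.7, 254.8], [496.2, 251.5]] [[497.5, 275.1], [497.6, 268.4], [497.8, 250.2], [498.0, 235.8]]
foot [(array([238.63076923, 211.02307692]), np.int32(130))] [(array([262.74782609, 183.43478261]), np.int32(115))]
    [array([550.1, 128.9,  18.9]), np.float64(0.8)] [[551.9, 129.8], [550.5, 129.0], [546.5, 126.8], [543.3, 125.0]] [[550.0, 134.4], [549.7, 128.6], [549.0, 112.9], [548.4, 100.5]]
stripe [(array([354.4, 208.5]), np.int32(210))] [(array([287.45454545, 265.18181818]), np.int32(77))]
    [array([ 590.8, -142.9,   11.1]), np.float64(13.3)] [[583.9, -144.2], [582.3, -143.4], [577.8, -141.4], [574.3, -139.9]] [[597.2, -141.2], [596.6, -145.2], [595.1, -156.0], [593.8, -164.5]]
red [(array([394.3362069 , 243.47413793]), np.int32(232))] [(array([253.54275093, 301.66542751]), np.int32(269))]
    [array([ 506.4, -241.2,   21.9]), np.float64(1.4)] [[508.8, -242.8], [507.6, -241.6], [504.3, -238.0], [501.7, -235.3]] [[505.7, -236.7], [505.7, -240.0], [505.8, -249.1], [505.9, -256.3]]
```

View pics/c1.png

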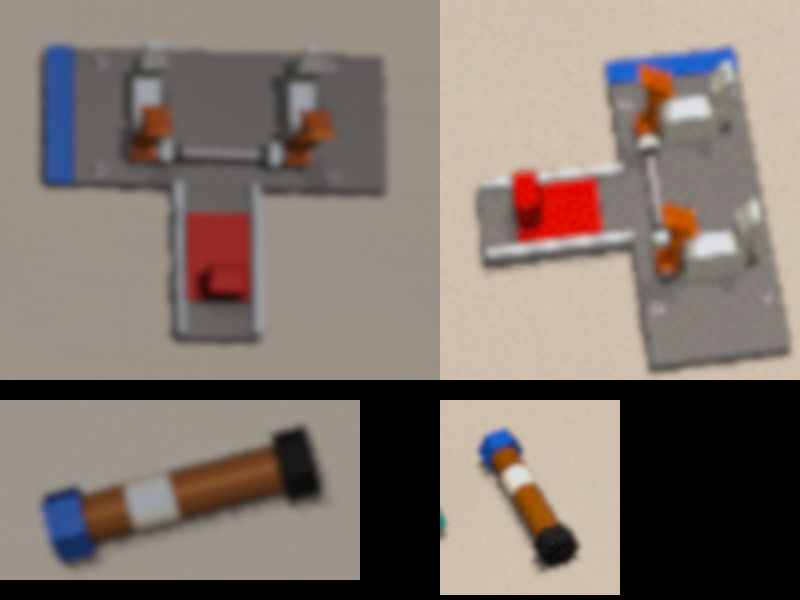

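The crop shows the amber bottle (blue cap left, black foot right) and the holder. In the crop the plate corners in the top view are at (44,46),(385,55),(385,192),(42,184), and the side view corners are at (606,62),(737,48),(790,350),(650,370). Cap to foot measures 138.8 mm against the required 138. Next I measure the plate corners.

```bash
python3 - <<'E'
from m import *
t=get('top');s=get('side')
a=[(44,46),(385,55),(385,192),(42,184)]
b=[(737,48),(790,350),(650,370),(606,62)]
P=[onz(t,x/4+340-.4,y/4+180-.4,12) for x,y in a]; Q=[onz(s,(x-440)/4+225-.4,y/4+250-.4,12) for x,y in b]
for n,p in(('top',P),('side',Q)):
    p=np.array(p); print(n,p.round(1)[:,:2].tolist(),'c',p.mean(0).round(1),'L',[round(float(np.linalg.norm(p[i]-p[(i+1)%4])),1) for i in range(4)])
    y=(p[0]+p[3]-p[1]-p[2]);print('yaw',np.arctan2(-y[0],y[1]))
# knob top: 
print('knob top',onz(t,226/4+340-.4,273/4+180-.4,53), onz(s,(527-440)/4+225-.4,178/4+250-.4,53))
for nm,box in(('t',(370,190,385,225)),('t',(405,190,425,225))): print(nm,blob(t,*OR,box))
print('walls top z82',onz(t,155/4+340-.4,48/4+180,82),onz(t,315/4+340,54/4+180,82))
print('jaw top z92',onz(t,158/4+340-.4,110/4+180,92),onz(t,318/4+340,115/4+180,92))
for n,d in(('top',t),('side',s)):print(n,proj(d,ctrl.read_state()['eef_pos']))
for nm,c,bt in (('white',((0,0,150),(180,60,255)),(190,205,215,235)),): print(blob(t,*c,bt))
E
```

```text
top [[625.8, -132.3], [639.4, -335.9], [555.8, -338.5], [541.6, -136.8]] c [ 590.7 -235.9   12. ] L [204.1, 83.6, 202.2, 84.3]
yaw 0.06843205544655356
side [[627.4, -132.7], [637.0, -334.8], [555.1, -341.2], [542.6, -137.3]] c [ 590.5 -236.5   12. ] L [202.3, 82.1, 204.3, 84.9]
yaw 0.054350719506164276
knob top [ 492.03722489 -239.73447818   53.        ] [ 489.82682215 -235.77585763   53.        ]
t [(array([379.16216216, 209.86486486]), np.int32(37))]
t [(array([419.47222222, 211.02777778]), np.int32(36))]
walls top z82 [ 610.75547003 -188.24773266   82.        ] [ 615.80782236 -279.32180653   82.        ]
jaw top z92 [ 572.55362004 -190.39292133   92.        ] [ 578.13486007 -280.04416678   92.        ]
top (np.float64(615.0451705018104), np.float64(394.18497908945216))
side (np.float64(85.80019089793979), np.float64(466.2277026848541))
[(array([200.2955665 , 208.79802956]), np.int32(203))]
```

Both views agree: plate 204×84, centre about (590.6, −236), yaw about 0.06; bottle centre (526, 194), axis angle 1.927. Planning the approach.

```bash
cat > plan.py <<'E'
import numpy as np
from cell import ctrl
def rows(p0,y0,p1,y1,n,f):
    d=(np.array(p1)-p0)/n; dy=(y1-y0)/n; y=y0; out=[]
    for i in range(n):
        tx=d[0]*np.cos(y)+d[1]*np.sin(y); ty=d[0]*np.sin(y)-d[1]*np.cos(y)
        out.append([round(float(v),3) for v in(tx/300,ty/300,-d[2]/300,-dy/np.pi)]); y+=dy
    for o in out: print('{"tx":%g,"ty":%g,"tz":%g,"twist":%g,"fingers":%g}'%(*o,f),end=',')
    print()
E
python3 - <<'E'
from plan import *
s=ctrl.read_state()
w=[470,-220,200]
rows(s['eef_pos'],s['tool_rot'][2],w,1.15,9,1)
rows(w,1.15,[526,194,130],1.927,9,1)
E
```

```text
{"tx":0.133,"ty":-0.102,"tz":0.016,"twist":-0.028,"fingers":1},{"tx":0.141,"ty":-0.09,"tz":0.016,"twist":-0.028,"fingers":1},{"tx":0.149,"ty":-0.077,"tz":0.016,"twist":-0.028,"fingers":1},{"tx":0.155,"ty":-0.064,"tz":0.016,"twist":-0.028,"fingers":1},{"tx":0.16,"ty":-0.051,"tz":0.016,"twist":-0.028,"fingers":1},{"tx":0.164,"ty":-0.037,"tz":0.016,"twist":-0.028,"fingers":1},{"tx":0.166,"ty":-0.022,"tz":0.016,"twist":-0.028,"fingers":1},{"tx":0.168,"ty":-0.008,"tz":0.016,"twist":-0.028,"fingers":1},{"tx":0.168,"ty":0.007,"tz":0.016,"twist":-0.028,"fingers":1},
{"tx":0.148,"ty":-0.044,"tz":0.026,"twist":-0.027,"fingers":1},{"tx":0.152,"ty":-0.031,"tz":0.026,"twist":-0.027,"fingers":1},{"tx":0.154,"ty":-0.018,"tz":0.026,"twist":-0.027,"fingers":1},{"tx":0.155,"ty":-0.004,"tz":0.026,"twist":-0.027,"fingers":1},{"tx":0.154,"ty":0.009,"tz":0.026,"twist":-0.027,"fingers":1},{"tx":0.153,"ty":0.022,"tz":0.026,"twist":-0.027,"fingers":1},{"tx":0.151,"ty":0.036,"tz":0.026,"twist":-0.027,"fingers":1},{"tx":0.147,"ty":0.048,"tz":0.026,"twist":-0.027,"fingers":1},{"tx":0.142,"ty":0.061,"tz":0.026,"twist":-0.027,"fingers":1},
```

Call:
{"api": "carry_out", "payload": {"moves": [{"tx": 0.133, "ty": -0.102, "tz": 0.016, "twist": -0.028, "fingers": 1}, {"tx": 0.141, "ty": -0.09, "tz": 0.016, "twist": -0.028, "fingers": 1}, {"tx": 0.149, "ty": -0.077, "tz": 0.016, "twist": -0.028, "fingers": 1}, {"tx": 0.155, "ty": -0.064, "tz": 0.016, "twist": -0.028, "fingers": 1}, {"tx": 0.16, "ty": -0.051, "tz": 0.016, "twist": -0.028, "fingers": 1}, {"tx": 0.164, "ty": -0.037, "tz": 0.016, "twist": -0.028, "fingers": 1}, {"tx": 0.166, "ty": -0.022, "tz": 0.016, "twist": -0.028, "fingers": 1}, {"tx": 0.168, "ty": -0.008, "tz": 0.016, "twist": -0.028, "fingers": 1}, {"tx": 0.168, "ty": 0.007, "tz": 0.016, "twist": -0.028, "fingers": 1}, {"fingers": 1}]}}

```text
validation failed for argument at $.mo...
```

Call:
{"api": "carry_out", "payload": {"moves": [{"tx": 0.148, "ty": -0.044, "tz": 0.026, "twist": -0.027, "fingers": 1}, {"tx": 0.152, "ty": -0.031, "tz": 0.026, "twist": -0.027, "fingers": 1}, {"tx": 0.154, "ty": -0.018, "tz": 0.026, "twist": -0.027, "fingers": 1}, {"tx": 0.155, "ty": -0.004, "tz": 0.026, "twist": -0.027, "fingers": 1}, {"tx": 0.154, "ty": 0.009, "tz": 0.026, "twist": -0.027, "fingers": 1}, {"tx": 0.153, "ty": 0.022, "tz": 0.026, "twist": -0.027, "fingers": 1}, {"tx": 0.151, "ty": 0.036, "tz": 0.026, "twist": -0.027, "fingers": 1}, {"tx": 0.147, "ty": 0.048, "tz": 0.026, "twist": -0.027, "fingers": 1}, {"tx": 0.142, "ty": 0.061, "tz": 0.026, "twist": -0.027, "fingers": 1}, {"fingers": 1}]}}

```text
validation failed for argument at $.mo...
```

```bash
python3 - <<'E'
from plan import *
s=ctrl.read_state();print(s['eef_pos'],s['tool_rot'],s['qpos'])
p=s['eef_pos'];y=s['tool_rot'][2]
rows(p,y,[526,194,100],1.927,2,1)
rows([526,194,100],1.927,[526,194,14],1.927,4,1)
E
```

```text
[ 233.68492993 -606.34006928  242.01670934] [-3.14097081e+00 -3.34551119e-05  3.67757374e-01] [ 1.13719955  0.62870902  0.03846267  1.51769836 -0.02700737  0.99632402
 -0.02003382]
{"tx":0.934,"ty":-1.07,"tz":0.237,"twist":-0.248,"fingers":1},{"tx":1.416,"ty":-0.104,"tz":0.237,"twist":-0.248,"fingers":1},
{"tx":0,"ty":0,"tz":0.072,"twist":-0,"fingers":1},{"tx":0,"ty":0,"tz":0.072,"twist":-0,"fingers":1},{"tx":0,"ty":0,"tz":0.072,"twist":-0,"fingers":1},{"tx":0,"ty":0,"tz":0.072,"twist":-0,"fingers":1},
```

The call was refused, probably because a row lacked some keys. I'll give every row all five and send one call first.

Call:
{"api": "carry_out", "payload": {"moves": [{"tx": 0.133, "ty": -0.102, "tz": 0.016, "twist": -0.028, "fingers": 1}, {"tx": 0.141, "ty": -0.09, "tz": 0.016, "twist": -0.028, "fingers": 1}, {"tx": 0.149, "ty": -0.077, "tz": 0.016, "twist": -0.028, "fingers": 1}, {"tx": 0.155, "ty": -0.064, "tz": 0.016, "twist": -0.028, "fingers": 1}, {"tx": 0.16, "ty": -0.051, "tz": 0.016, "twist": -0.028, "fingers": 1}, {"tx": 0.164, "ty": -0.037, "tz": 0.016, "twist": -0.028, "fingers": 1}, {"tx": 0.166, "ty": -0.022, "tz": 0.016, "twist": -0.028, "fingers": 1}, {"tx": 0.168, "ty": -0.008, "tz": 0.016, "twist": -0.028, "fingers": 1}, {"tx": 0.168, "ty": 0.007, "tz": 0.016, "twist": -0.028, "fingers": 1}, {"tx": 0, "ty": 0, "tz": 0, "twist": 0, "fingers": 1}]}}

```text
clock: 1.55
eef_pos: [470.8, -214.4, 199.0]
tool_rot: [3.141, -0.003, 1.168]
force: [-0.6, -0.3, -0.3]
width: 85.5
gripper_force: 0.0
```

Call:
{"api": "carry_out", "payload": {"moves": [{"tx": 0.148, "ty": -0.044, "tz": 0.026, "twist": -0.027, "fingers": 1}, {"tx": 0.152, "ty": -0.031, "tz": 0.026, "twist": -0.027, "fingers": 1}, {"tx": 0.154, "ty": -0.018, "tz": 0.026, "twist": -0.027, "fingers": 1}, {"tx": 0.155, "ty": -0.004, "tz": 0.026, "twist": -0.027, "fingers": 1}, {"tx": 0.154, "ty": 0.009, "tz": 0.026, "twist": -0.027, "fingers": 1}, {"tx": 0.153, "ty": 0.022, "tz": 0.026, "twist": -0.027, "fingers": 1}, {"tx": 0.151, "ty": 0.036, "tz": 0.026, "twist": -0.027, "fingers": 1}, {"tx": 0.147, "ty": 0.048, "tz": 0.026, "twist": -0.027, "fingers": 1}, {"tx": 0.142, "ty": 0.061, "tz": 0.026, "twist": -0.027, "fingers": 1}, {"tx": 0, "ty": 0, "tz": 0, "twist": 0, "fingers": 1}, {"tx": 0, "ty": 0, "tz": 0, "twist": 0, "fingers": 1}]}}

```text
clock: 2.92
eef_pos: [522.9, 193.5, 128.7]
tool_rot: [-3.141, 0.002, 1.921]
force: [0.2, -0.8, -0.2]
width: 85.3
gripper_force: 0.0
```

```bash
python3 - <<'E'
from plan import *
s=ctrl.read_state();print(s['eef_pos'],s['tool_rot'],s['qpos'])
p=s['eef_pos'];y=s['tool_rot'][2]
rows(p,y,[526,194,100],1.927,2,1)
rows([526,194,100],1.927,[526,194,14],1.927,4,1)
E
```

```text
[522.87537287 193.49427603 128.71979663] [-3.14055140e+00  1.51911582e-03  1.92086115e+00] [-0.19733847  0.66797447 -0.32088614  1.87590191  0.33070648  0.6508856
 -0.36938016]
{"tx":-0.001,"ty":0.005,"tz":0.048,"twist":-0.001,"fingers":1},{"tx":-0.001,"ty":0.005,"tz":0.048,"twist":-0.001,"fingers":1},
{"tx":0,"ty":0,"tz":0.072,"twist":-0,"fingers":1},{"tx":0,"ty":0,"tz":0.072,"twist":-0,"fingers":1},{"tx":0,"ty":0,"tz":0.072,"twist":-0,"fingers":1},{"tx":0,"ty":0,"tz":0.072,"twist":-0,"fingers":1},
```

Call:
{"api": "carry_out", "payload": {"moves": [{"tx": -0.001, "ty": 0.005, "tz": 0.048, "twist": -0.001, "fingers": 1}, {"tx": -0.001, "ty": 0.005, "tz": 0.048, "twist": -0.001, "fingers": 1}, {"tx": 0, "ty": 0, "tz": 0.072, "twist": 0, "fingers": 1}, {"tx": 0, "ty": 0, "tz": 0.072, "twist": 0, "fingers": 1}, {"tx": 0, "ty": 0, "tz": 0.072, "twist": 0, "fingers": 1}, {"tx": 0, "ty": 0, "tz": 0.068, "twist": 0, "fingers": 1}, {"tx": 0, "ty": 0, "tz": 0, "twist": 0, "fingers": 1}, {"tx": 0, "ty": 0, "tz": 0, "twist": 0, "fingers": 1}]}}

```text
clock: 3.92
eef_pos: [525.9, 195.5, 15.0]
tool_rot: [-3.142, 0.0, 1.929]
force: [0.8, 1.2, 0.3]
width: 85.4
gripper_force: 0.0
```

```bash
python3 - <<'E'
from m import *
t=get('top');s=get('side')
A=cv2.resize(t['color'][150:260,150:270],None,fx=4,fy=4,interpolation=2)[:,:440];B=cv2.resize(s['color'][110:220,200:290],None,fx=4,fy=4,interpolation=2)
cv2.imwrite('pics/g1.png',np.hstack([A,B])); print(ctrl.read_state()['eef_pos'])
E
```

```text
[526.35213111 195.79769731  15.60057462]
```

View pics/g1.png

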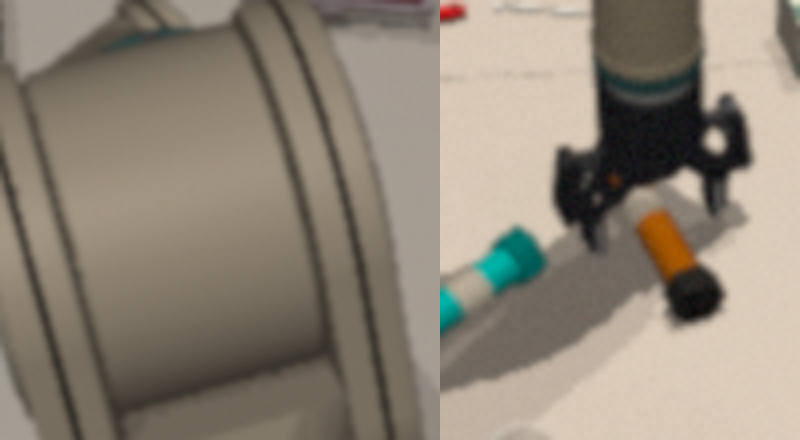

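The arm hides the bottle in the top view. In the side view the fingers straddle it (foot at crop (690,290)) and clear the turquoise look-alike. Closing, then lifting.

Call:
{"api": "carry_out", "payload": {"moves": [{"tx": 0, "ty": 0, "tz": 0, "twist": 0, "fingers": 0}, {"tx": 0, "ty": 0, "tz": 0, "twist": 0, "fingers": 0}, {"tx": 0, "ty": 0, "tz": 0, "twist": 0, "fingers": 0}, {"tx": 0, "ty": 0, "tz": 0, "twist": 0, "fingers": 0}, {"tx": 0, "ty": 0, "tz": 0, "twist": 0, "fingers": 0}, {"tx": 0, "ty": 0, "tz": 0, "twist": 0, "fingers": 0}, {"tx": 0, "ty": 0, "tz": 0, "twist": 0, "fingers": 0}, {"tx": 0, "ty": 0, "tz": 0, "twist": 0, "fingers": 0}]}}

```text
clock: 5.03
eef_pos: [526.0, 195.9, 15.4]
tool_rot: [3.141, 0.0, 1.929]
force: [-1.0, -0.2, 5.9]
width: 28.5
gripper_force: 59.0
```

Call:
{"api": "carry_out", "payload": {"moves": [{"tx": 0, "ty": 0, "tz": -0.03, "twist": 0, "fingers": 0}, {"tx": 0, "ty": 0, "tz": -0.1, "twist": 0, "fingers": 0}, {"tx": 0, "ty": 0, "tz": -0.15, "twist": 0, "fingers": 0}, {"tx": 0, "ty": 0, "tz": -0.15, "twist": 0, "fingers": 0}, {"tx": 0, "ty": 0, "tz": -0.12, "twist": 0, "fingers": 0}, {"tx": 0, "ty": 0, "tz": 0, "twist": 0, "fingers": 0}, {"tx": 0, "ty": 0, "tz": 0, "twist": 0, "fingers": 0}]}}

```text
clock: 5.9
eef_pos: [525.0, 195.1, 179.2]
tool_rot: [-3.14, 0.0, 1.929]
force: [-0.6, 0.7, -2.2]
width: 28.5
gripper_force: 59.5
```

```bash
python3 - <<'E'
from plan import *
s=ctrl.read_state();print(s['eef_pos'],s['tool_rot'],s['force'],s['width'])
p=s['eef_pos'];y=s['tool_rot'][2]
rows(p,y,[590.5,-233.7,180],1.631,10,0)
E
```

```text
[525.01099391 195.14389817 179.16342997] [-3.13987479e+00  3.51268316e-04  1.92897574e+00] [-0.55271056  0.69742601 -2.20713758] 28.477129116833666
{"tx":-0.142,"ty":-0.03,"tz":-0,"twist":0.009,"fingers":0},{"tx":-0.142,"ty":-0.025,"tz":-0,"twist":0.009,"fingers":0},{"tx":-0.143,"ty":-0.021,"tz":-0,"twist":0.009,"fingers":0},{"tx":-0.144,"ty":-0.017,"tz":-0,"twist":0.009,"fingers":0},{"tx":-0.144,"ty":-0.013,"tz":-0,"twist":0.009,"fingers":0},{"tx":-0.144,"ty":-0.008,"tz":-0,"twist":0.009,"fingers":0},{"tx":-0.145,"ty":-0.004,"tz":-0,"twist":0.009,"fingers":0},{"tx":-0.145,"ty":0,"tz":-0,"twist":0.009,"fingers":0},{"tx":-0.145,"ty":0.005,"tz":-0,"twist":0.009,"fingers":0},{"tx":-0.144,"ty":0.009,"tz":-0,"twist":0.009,"fingers":0},
```

Call:
{"api": "carry_out", "payload": {"moves": [{"tx": -0.142, "ty": -0.03, "tz": 0, "twist": 0.009, "fingers": 0}, {"tx": -0.142, "ty": -0.025, "tz": 0, "twist": 0.009, "fingers": 0}, {"tx": -0.143, "ty": -0.021, "tz": 0, "twist": 0.009, "fingers": 0}, {"tx": -0.144, "ty": -0.017, "tz": 0, "twist": 0.009, "fingers": 0}, {"tx": -0.144, "ty": -0.013, "tz": 0, "twist": 0.009, "fingers": 0}, {"tx": -0.144, "ty": -0.008, "tz": 0, "twist": 0.009, "fingers": 0}, {"tx": -0.145, "ty": -0.004, "tz": 0, "twist": 0.009, "fingers": 0}, {"tx": -0.145, "ty": 0, "tz": 0, "twist": 0.009, "fingers": 0}, {"tx": -0.145, "ty": 0.005, "tz": 0, "twist": 0.009, "fingers": 0}, {"tx": -0.144, "ty": 0.009, "tz": 0, "twist": 0.011, "fingers": 0}, {"tx": 0, "ty": 0, "tz": 0, "twist": 0, "fingers": 0}, {"tx": 0, "ty": 0, "tz": 0, "twist": 0, "fingers": 0}]}}

```text
clock: 7.4
eef_pos: [593.4, -231.9, 178.0]
tool_rot: [-3.139, -0.002, 1.64]
force: [0.1, 1.0, -1.6]
width: 28.2
gripper_force: 59.5
```

```bash
python3 - <<'E'
from m import *
t=get('top');s=get('side')
st=ctrl.read_state();p=st['eef_pos'];print(p,st['tool_rot'],st['force'])
a=1.631;ax=np.array([np.cos(a),np.sin(a),0]);c=p-1.8*ax+[0,0,3.6]
for n,d in(('t',t),('s',s)):
    for nm,q in(('cap',c+69*ax),('foot',c-69*ax)): print(n,nm,'expected',np.round(proj(d,q),1))
u,v=map(int,proj(t,c));A=cv2.resize(t['color'][v-60:v+60,u-55:u+45],(400,480),interpolation=2)
u2,v2=map(int,proj(s,c));B=cv2.resize(s['color'][v2-50:v2+70,u2-50:u2+50],(400,480),interpolation=2)
print('crop origins',u-55,v-60,u2-50,v2-50);cv2.imwrite('pics/h1.png',np.hstack([A,B]))
E
```

```text
[ 594.08848909 -230.87576784  178.93588369] [-3.13999717e+00 -1.88718752e-03  1.64244569e+00] [-0.62738611  0.52645842 -1.40080831]
t cap expected [373.9 188.5]
t foot expected [440.7 190.6]
s cap expected [287.4 236.1]
s foot expected [297.4 291.5]
crop origins 352 129 242 212
```

View pics/h1.png

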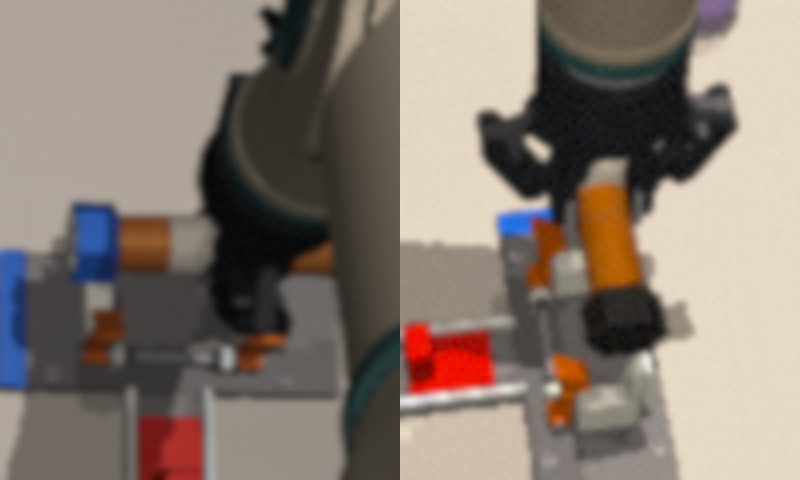

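The bottle is held level. The cap in the top view at about (374.7,189.4) and the foot in the side view at (297.1,291.1) match the predictions within 1–2 mm. Next: align, then descend to just above the jaw contact.

```bash
python3 - <<'E'
from plan import *
s=ctrl.read_state()
p=s['eef_pos'];y=s['tool_rot'][2]
rows(p,y,[590.5,-234,160],1.631,3,0)
rows([590.5,-234,160],1.631,[590.5,-234,106],1.631,3,0)
E
```

```text
{"tx":-0.003,"ty":-0.004,"tz":0.021,"twist":0.001,"fingers":0},{"tx":-0.003,"ty":-0.004,"tz":0.021,"twist":0.001,"fingers":0},{"tx":-0.003,"ty":-0.004,"tz":0.021,"twist":0.001,"fingers":0},
{"tx":0,"ty":0,"tz":0.06,"twist":-0,"fingers":0},{"tx":0,"ty":0,"tz":0.06,"twist":-0,"fingers":0},{"tx":0,"ty":0,"tz":0.06,"twist":-0,"fingers":0},
```

Call:
{"api": "carry_out", "payload": {"moves": [{"tx": -0.003, "ty": -0.004, "tz": 0.021, "twist": 0.001, "fingers": 0}, {"tx": -0.003, "ty": -0.004, "tz": 0.021, "twist": 0.001, "fingers": 0}, {"tx": -0.003, "ty": -0.004, "tz": 0.021, "twist": 0.0015, "fingers": 0}, {"tx": 0, "ty": 0, "tz": 0.06, "twist": 0, "fingers": 0}, {"tx": 0, "ty": 0, "tz": 0.06, "twist": 0, "fingers": 0}, {"tx": 0, "ty": 0, "tz": 0.06, "twist": 0, "fingers": 0}, {"tx": 0, "ty": 0, "tz": 0, "twist": 0, "fingers": 0}, {"tx": 0, "ty": 0, "tz": 0, "twist": 0, "fingers": 0}]}}

```text
clock: 8.5
eef_pos: [591.4, -235.8, 107.1]
tool_rot: [3.141, 0.0, 1.629]
force: [0.6, 0.5, -1.6]
width: 28.1
gripper_force: 59.5
```

```bash
python3 - <<'E'
from m import *
s=get('side');t=get('top')
st=ctrl.read_state();p=st['eef_pos'];print(p,st['tool_rot'],st['force'])
B=cv2.resize(s['color'][220:340,230:325],(475,600),interpolation=2)
A=cv2.resize(t['color'][170:275,340:405],(325,525),interpolation=2);im=np.zeros((600,800,3),np.uint8);im[:,:475]=B;im[:525,475:]=A
cv2.imwrite('pics/h2.png',im)
E
```

```text
[ 591.70197329 -235.95548304  107.73421346] [3.14013534e+00 4.98927077e-04 1.62911200e+00] [ 0.04430928  0.13880569 -1.50110022]
```

View pics/h2.png

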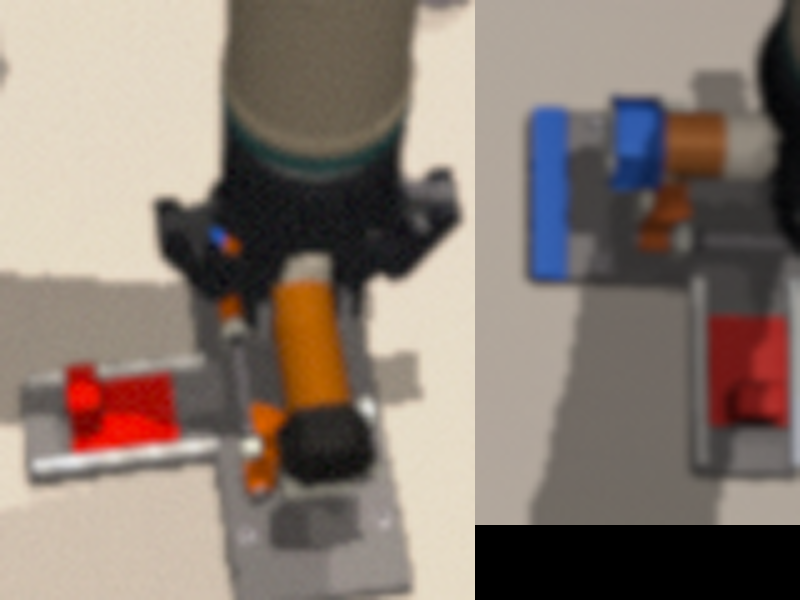

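The foot and the amber glass line up between jaw and wall. I'll correct by 2 mm towards the cap and −1 mm in x, then press in steps.

Call:
{"api": "carry_out", "payload": {"moves": [{"tx": 0.006, "ty": -0.003, "tz": 0, "twist": 0, "fingers": 0}, {"tx": 0, "ty": 0, "tz": 0.03, "twist": 0, "fingers": 0}, {"tx": 0, "ty": 0, "tz": 0.03, "twist": 0, "fingers": 0}, {"tx": 0, "ty": 0, "tz": 0, "twist": 0, "fingers": 0}, {"tx": 0, "ty": 0, "tz": 0, "twist": 0, "fingers": 0}]}}

```text
clock: 9.22
eef_pos: [590.1, -234.0, 88.8]
tool_rot: [-3.141, -0.0, 1.629]
force: [0.0, 0.5, -1.7]
width: 28.0
gripper_force: 59.5
```

Call:
{"api": "carry_out", "payload": {"moves": [{"tx": 0, "ty": 0, "tz": 0.014, "twist": 0, "fingers": 0}, {"tx": 0, "ty": 0, "tz": 0.014, "twist": 0, "fingers": 0}, {"tx": 0, "ty": 0, "tz": 0, "twist": 0, "fingers": 0}]}}

```text
clock: 9.6
eef_pos: [593.1, -234.1, 81.7]
tool_rot: [3.135, 0.001, 1.63]
force: [5.2, 0.1, 2.1]
width: 28.3
gripper_force: 59.8
```

Call:
{"api": "carry_out", "payload": {"moves": [{"tx": 0, "ty": 0, "tz": 0.014, "twist": 0, "fingers": 0}, {"tx": 0, "ty": 0, "tz": 0.014, "twist": 0, "fingers": 0}, {"tx": 0, "ty": 0, "tz": 0, "twist": 0, "fingers": 0}]}}

```text
clock: 9.98
eef_pos: [593.6, -233.9, 73.2]
tool_rot: [3.135, 0.001, 1.63]
force: [6.1, 0.4, 0.8]
width: 28.4
gripper_force: 59.8
```

Call:
{"api": "carry_out", "payload": {"moves": [{"tx": 0, "ty": 0, "tz": 0.017, "twist": 0, "fingers": 0}, {"tx": 0, "ty": 0, "tz": 0.017, "twist": 0, "fingers": 0}, {"tx": 0, "ty": 0, "tz": 0, "twist": 0, "fingers": 0}]}}

```text
clock: 10.35
eef_pos: [590.5, -233.7, 60.9]
tool_rot: [3.141, -0.001, 1.629]
force: [4.9, 0.7, -4.5]
width: 28.1
gripper_force: 59.4
```

Call:
{"api": "carry_out", "payload": {"moves": [{"tx": 0, "ty": 0, "tz": 0.01, "twist": 0, "fingers": 0}, {"tx": 0, "ty": 0, "tz": 0.008, "twist": 0, "fingers": 0}, {"tx": 0, "ty": 0, "tz": 0, "twist": 0, "fingers": 0}, {"tx": 0, "ty": 0, "tz": 0, "twist": 0, "fingers": 0}]}}

```text
clock: 10.85
eef_pos: [589.4, -233.7, 55.6]
tool_rot: [-3.14, -0.001, 1.629]
force: [4.5, 0.9, -7.5]
width: 28.0
gripper_force: 59.5
```

Call:
{"api": "carry_out", "payload": {"moves": [{"tx": 0, "ty": 0, "tz": 0.005, "twist": 0, "fingers": 0}, {"tx": 0, "ty": 0, "tz": 0, "twist": 0, "fingers": 0}, {"tx": 0, "ty": 0, "tz": 0, "twist": 0, "fingers": 0}]}}

```text
clock: 11.22
eef_pos: [589.9, -233.8, 55.0]
tool_rot: [-3.141, -0.0, 1.629]
force: [4.7, 1.8, -5.2]
width: 28.4
gripper_force: 59.7
```

Call:
{"api": "carry_out", "payload": {"moves": [{"tx": 0, "ty": 0, "tz": 0.005, "twist": 0, "fingers": 0}, {"tx": 0, "ty": 0, "tz": 0, "twist": 0, "fingers": 0}, {"tx": 0, "ty": 0, "tz": 0, "twist": 0, "fingers": 0}]}}

```text
clock: 11.6
eef_pos: [590.3, -234.0, 54.4]
tool_rot: [3.141, 0.0, 1.629]
force: [2.6, 1.6, 4.9]
width: 28.0
gripper_force: 60.6
```

It is at the expected home height, and the rests now push up with about 5 N. Releasing and rising.

Call:
{"api": "carry_out", "payload": {"moves": [{"tx": 0, "ty": 0, "tz": 0, "twist": 0, "fingers": 0.6}, {"tx": 0, "ty": 0, "tz": 0, "twist": 0, "fingers": 0.6}, {"tx": 0, "ty": 0, "tz": 0, "twist": 0, "fingers": 0.6}, {"tx": 0, "ty": 0, "tz": 0, "twist": 0, "fingers": 0.6}, {"tx": 0, "ty": 0, "tz": 0, "twist": 0, "fingers": 0.6}, {"tx": 0, "ty": 0, "tz": -0.1, "twist": 0, "fingers": 0.6}, {"tx": 0, "ty": 0, "tz": -0.2, "twist": 0, "fingers": 0.6}, {"tx": 0, "ty": 0, "tz": -0.2, "twist": 0, "fingers": 0.6}, {"tx": 0, "ty": 0, "tz": 0, "twist": 0, "fingers": 0}, {"tx": 0, "ty": 0, "tz": 0, "twist": 0, "fingers": 0}]}}

```text
clock: 12.85
eef_pos: [589.5, -234.1, 203.4]
tool_rot: [-3.141, 0.0, 1.629]
force: [0.6, 0.1, -1.1]
width: 15.3
gripper_force: 0.0
```

```bash
python3 - <<'E'
from m import *
s=get('side');t=get('top')
st=ctrl.read_state();p=st['eef_pos'];print(p,st['tool_rot'],st['force'],st['width'])
B=cv2.resize(s['color'][220:340,230:325],(475,600),interpolation=2)
A=cv2.resize(t['color'][170:275,340:405],(325,525),interpolation=2);im=np.zeros((600,800,3),np.uint8);im[:,:475]=B;im[:525,475:]=A
cv2.imwrite('pics/h3.png',im)
c=np.array([590.6,-235.3,58]);a=1.63;ax=np.array([np.cos(a),np.sin(a),0])
for n,d in(('t',t),('s',s)):
  for k in(69,-69): print(n,k,np.round(proj(d,c+k*ax),1))
print(proj(t,[486,-241.5,53]),proj(s,[486,-241.5,53]))
E
```

```text
[ 588.86756158 -233.86673056  201.98036938] [-3.13857701e+00 -1.04925845e-03  1.62916840e+00] [-0.33405931 -0.02275913  0.21178441] 0.9312042381330755
t 69 [366.6 203.9]
t -69 [426.8 205.9]
s 69 [284.6 265. ]
s -69 [293.4 317.6]
(np.float64(396.75438678693496), np.float64(250.56283290939848)) (np.float64(244.81864170468262), np.float64(296.4107575875177))
```

View pics/h3.png

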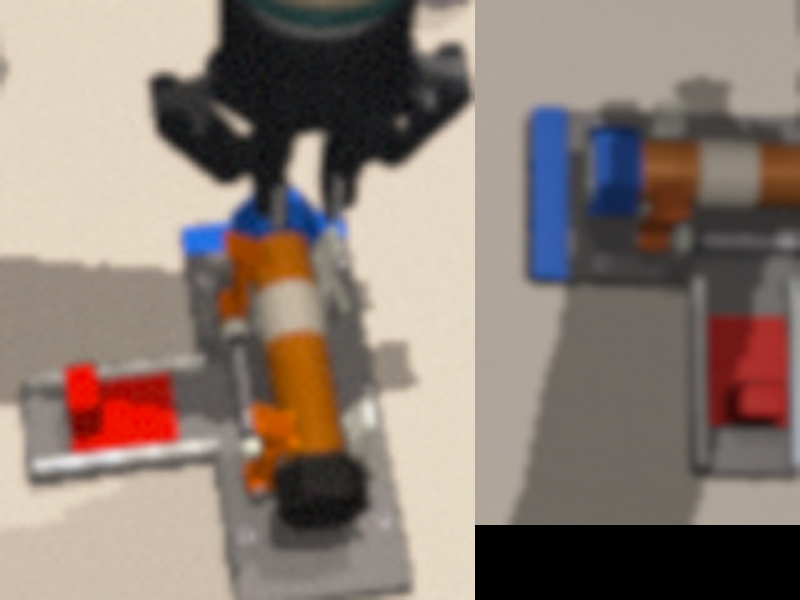

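The bottle lies home: cap in the top view at (367.8,204.4) against a predicted (366.6,203.9), foot in the side view at (294,318) against (293.4,317.6). Both jaw fingers overhang the glass. The knob is near its predicted spot, top px (397,250). Next I go behind it with shut fingers.

```bash
python3 - <<'E'
from plan import *
s=ctrl.read_state()
rows(s['eef_pos'],s['tool_rot'][2],[449,-243.5,180],1.631,4,0)
rows([449,-243.5,180],1.631,[449,-243.5,39],1.631,4,0)
E
```

```text
{"tx":-0.001,"ty":-0.117,"tz":0.018,"twist":-0,"fingers":0},{"tx":-0.001,"ty":-0.117,"tz":0.018,"twist":-0,"fingers":0},{"tx":-0.001,"ty":-0.117,"tz":0.018,"twist":-0,"fingers":0},{"tx":-0.001,"ty":-0.117,"tz":0.018,"twist":-0,"fingers":0},
{"tx":0,"ty":0,"tz":0.117,"twist":-0,"fingers":0},{"tx":0,"ty":0,"tz":0.117,"twist":-0,"fingers":0},{"tx":0,"ty":0,"tz":0.117,"twist":-0,"fingers":0},{"tx":0,"ty":0,"tz":0.117,"twist":-0,"fingers":0},
```

Call:
{"api": "carry_out", "payload": {"moves": [{"tx": -0.001, "ty": -0.117, "tz": 0.018, "twist": 0, "fingers": 0}, {"tx": -0.001, "ty": -0.117, "tz": 0.018, "twist": 0, "fingers": 0}, {"tx": -0.001, "ty": -0.117, "tz": 0.018, "twist": 0, "fingers": 0}, {"tx": -0.001, "ty": -0.117, "tz": 0.018, "twist": 0, "fingers": 0}, {"tx": 0, "ty": 0, "tz": 0, "twist": 0, "fingers": 0}, {"tx": 0, "ty": 0, "tz": 0.117, "twist": 0, "fingers": 0}, {"tx": 0, "ty": 0, "tz": 0.117, "twist": 0, "fingers": 0}, {"tx": 0, "ty": 0, "tz": 0, "twist": 0, "fingers": 0}]}}

```text
clock: 13.95
eef_pos: [448.8, -242.2, 109.3]
tool_rot: [-3.137, -0.003, 1.63]
force: [0.3, 0.1, 0.2]
width: -0.1
gripper_force: 0.0
```

Call:
{"api": "carry_out", "payload": {"moves": [{"tx": 0, "ty": 0, "tz": 0.1, "twist": 0, "fingers": 0}, {"tx": 0, "ty": 0, "tz": 0.1, "twist": 0, "fingers": 0}, {"tx": 0, "ty": 0, "tz": 0, "twist": 0, "fingers": 0}, {"tx": 0, "ty": 0, "tz": 0, "twist": 0, "fingers": 0}]}}

```text
clock: 14.45
eef_pos: [451.1, -243.6, 53.0]
tool_rot: [3.14, 0.001, 1.629]
force: [0.7, -0.8, 0.3]
width: 0.2
gripper_force: 0.0
```

```bash
python3 - <<'E'
from m import *
s=get('side')
st=ctrl.read_state();p=st['eef_pos'];print(p,st['tool_rot'],st['force'],st['width'])
cv2.imwrite('pics/k1.png',cv2.resize(s['color'][230:340,190:330],(700,550),interpolation=2))
E
```

```text
[ 451.20891079 -243.79636954   53.23839194] [3.13925175e+00 1.06201000e-03 1.62919525e+00] [0.74897737 0.06290615 0.53128362] 0.17755715592921165
```

View pics/k1.png

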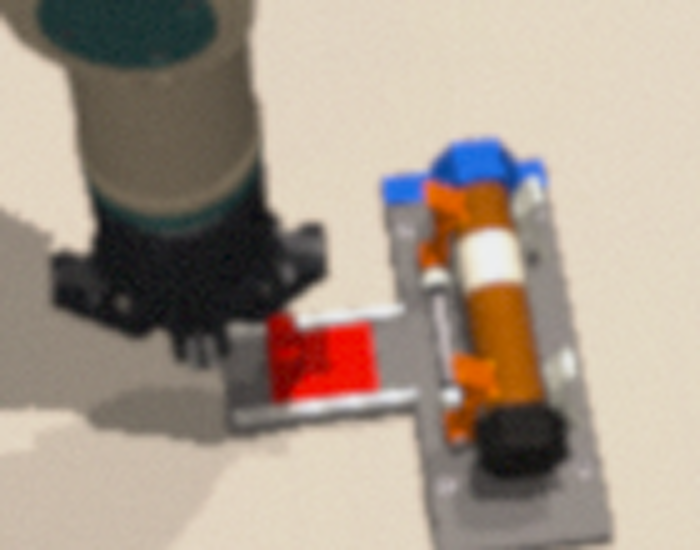

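The shut fingers (crop (200,345)) stand behind the knob (285,355), about 19 mm clear, and in line with it. Lower, then push along tool +y.

Call:
{"api": "carry_out", "payload": {"moves": [{"tx": 0, "ty": 0, "tz": 0.045, "twist": 0, "fingers": 0}, {"tx": 0, "ty": 0.02, "tz": 0, "twist": 0, "fingers": 0}, {"tx": 0, "ty": 0.02, "tz": 0, "twist": 0, "fingers": 0}, {"tx": 0, "ty": 0.02, "tz": 0, "twist": 0, "fingers": 0}, {"tx": 0, "ty": 0.02, "tz": 0, "twist": 0, "fingers": 0}, {"tx": 0, "ty": 0, "tz": 0, "twist": 0, "fingers": 0}]}}

```text
clock: 15.25
eef_pos: [474.6, -242.0, 38.4]
tool_rot: [3.141, 0.0, 1.629]
force: [0.3, 0.5, -0.7]
width: -0.0
gripper_force: 0.0
```

Call:
{"api": "carry_out", "payload": {"moves": [{"tx": 0, "ty": 0.02, "tz": 0, "twist": 0, "fingers": 0}, {"tx": 0, "ty": 0.015, "tz": 0, "twist": 0, "fingers": 0}, {"tx": 0, "ty": 0, "tz": 0, "twist": 0, "fingers": 0}]}}

```text
clock: 15.62
eef_pos: [485.2, -241.4, 38.3]
tool_rot: [3.14, 0.0, 1.629]
force: [-0.9, -0.1, 0.2]
width: 0.0
gripper_force: 0.0
```

Call:
{"api": "carry_out", "payload": {"moves": [{"tx": 0, "ty": 0.01, "tz": 0, "twist": 0, "fingers": 0}, {"tx": 0, "ty": 0.01, "tz": 0, "twist": 0, "fingers": 0}, {"tx": 0, "ty": 0, "tz": 0, "twist": 0, "fingers": 0}]}}

```text
clock: 16.0
eef_pos: [489.2, -241.1, 38.2]
tool_rot: [-3.139, -0.0, 1.629]
force: [-4.5, -0.5, 3.6]
width: 0.4
gripper_force: 2.3
```

```bash
python3 - <<'E'
from m import *
s=get('side');st=ctrl.read_state();print(st['eef_pos'],st['force'])
cv2.imwrite('pics/k2.png',cv2.resize(s['color'][230:340,190:330],(700,550),interpolation=2))
E
```

```text
[ 489.17768538 -241.13947938   38.24911903] [-4.8532475   1.65109143  2.91036555]
```

View pics/k2.png

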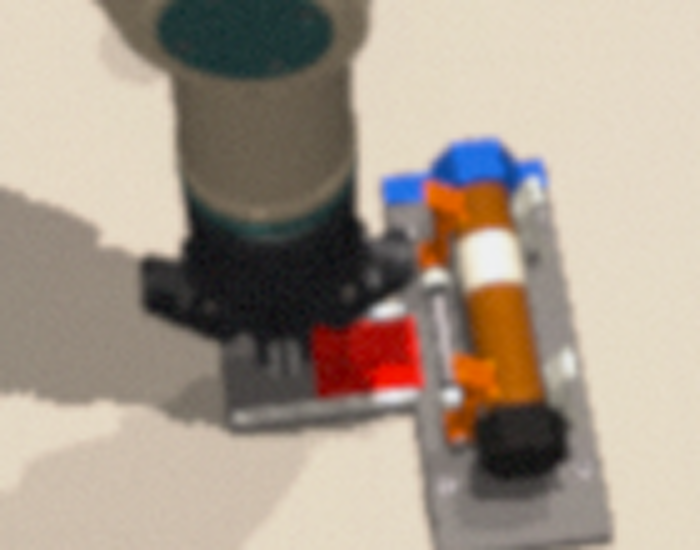

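The slide has moved about 22 mm (front edge of the red from crop x 376 to 420). Pushing gently to the stop.

Call:
{"api": "carry_out", "payload": {"moves": [{"tx": 0, "ty": 0.01, "tz": 0, "twist": 0, "fingers": 0}, {"tx": 0, "ty": 0, "tz": 0, "twist": 0, "fingers": 0}, {"tx": 0, "ty": 0, "tz": 0, "twist": 0, "fingers": 0}]}}

```text
clock: 16.42
eef_pos: [489.3, -241.1, 38.0]
tool_rot: [-3.134, -0.001, 1.628]
force: [-9.3, 0.2, 6.3]
width: -0.3
gripper_force: 4.9
```

Call:
{"api": "carry_out", "payload": {"moves": [{"tx": 0, "ty": 0.01, "tz": 0, "twist": 0, "fingers": 0}, {"tx": 0, "ty": 0, "tz": 0, "twist": 0, "fingers": 0}, {"tx": 0, "ty": 0, "tz": 0, "twist": 0, "fingers": 0}]}}

```text
clock: 16.8
eef_pos: [489.5, -241.1, 37.9]
tool_rot: [-3.129, -0.001, 1.627]
force: [-14.8, -0.7, 10.9]
width: -0.1
gripper_force: 7.3
```

Force rises with no travel: it is at the stop. Backing off and rising clear.

Call:
{"api": "carry_out", "payload": {"moves": [{"tx": 0, "ty": -0.03, "tz": 0, "twist": 0, "fingers": 0}, {"tx": 0, "ty": -0.08, "tz": 0, "twist": 0, "fingers": 0}, {"tx": 0, "ty": -0.05, "tz": 0, "twist": 0, "fingers": 0}, {"tx": 0, "ty": 0, "tz": -0.15, "twist": 0, "fingers": 0}, {"tx": 0, "ty": 0, "tz": -0.2, "twist": 0, "fingers": 0}, {"tx": -0.15, "ty": 0, "tz": -0.15, "twist": 0, "fingers": 0}, {"tx": -0.2, "ty": 0, "tz": 0, "twist": 0, "fingers": 0}, {"tx": -0.2, "ty": 0, "tz": 0, "twist": 0, "fingers": 0}, {"tx": 0, "ty": 0, "tz": 0, "twist": 0, "fingers": 0}, {"tx": 0, "ty": 0, "tz": 0, "twist": 0, "fingers": 0}]}}

```text
clock: 18.05
eef_pos: [458.5, -406.7, 187.3]
tool_rot: [3.141, -0.001, 1.629]
force: [0.4, 0.9, 0.1]
width: -0.4
gripper_force: 0.0
```

```bash
python3 - <<'E'
from m import *
s=get('side');t=get('top');st=ctrl.read_state();print(st['eef_pos'],st['force'])
a=blob(t,*RD,(370,200,420,275));b=blob(s,*RD,(215,270,300,325))
print(a,b); print(onz(t,*a[0][0],20)-onz(t,394.336,243.474,20), onz(s,*b[0][0],22)-onz(s,253.543,301.665,22))
B=cv2.resize(s['color'][240:340,190:330],(560,400),interpolation=2)
A=cv2.resize(t['color'][170:270,340:400],(240,400),interpolation=2)
cv2.imwrite('pics/k3.png',np.hstack([B,A]))
E
```

```text
[ 458.80993117 -405.5293808   187.50489762] [ 0.42003779 -0.14356673  0.11138112]
[(array([394.10810811, 234.17567568]), np.int32(222))] [(array([262.43609023, 300.62781955]), np.int32(266))]
[21.8990448   1.59270897  0.        ] [21.54620721  1.27383374  0.        ]
```

View pics/k3.png

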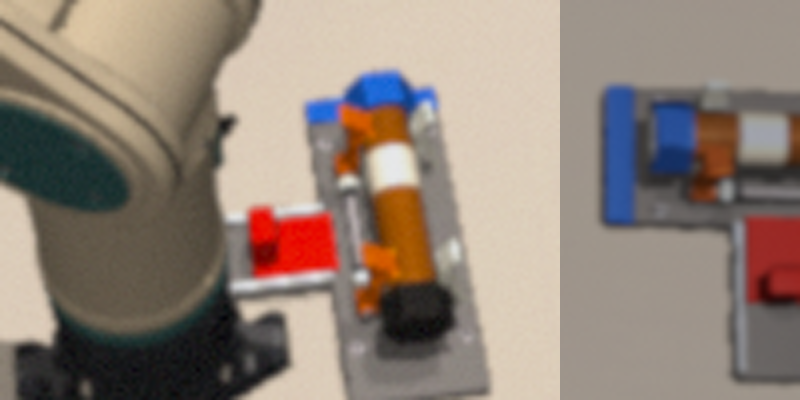

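The red centroid moved only about 21.7 mm. It may have started partly in, as the knob first measured about 100 mm out. Checking the knob's and red strip's outlines against predictions for fully in.

```bash
python3 - <<'E'
from m import *
s=get('side');t=get('top')
c=np.array([590.6,-235.5,0]);X=np.array([np.cos(.06),np.sin(.06),0]);Y=np.array([-np.sin(.06),np.cos(.06),0]);Z=np.array([0,0,1.])
for n,d,b in(('t',t,(370,200,420,275)),('s',s,(215,270,300,325))):
    im=cv2.cvtColor(d['color'],cv2.COLOR_BGR2HSV);m=cv2.inRange(im,(0,150,80),(6,255,255))|cv2.inRange(im,(175,150,80),(180,255,255));M=np.zeros_like(m);M[b[1]:b[3],b[0]:b[2]]=m[b[1]:b[3],b[0]:b[2]]
    x,y,w,h=cv2.boundingRect(M);print(n,'red bbox',x,y,x+w,y+h,(M>0).sum())
    for L in(80,84):
        k=[proj(d,c-L*X+i*8*X+j*12*Y+z*Z) for i in(-1,1) for j in(-1,1) for z in(17,53)];k=np.array(k)
        print(L,'knob bbox',k.min(0).round(1),k.max(0).round(1))
s0=cv2.imread('pics/side0.png');t0=cv2.imread('pics/top0.png')
# profile of red along slide axis, sampled on strip plane z=17 at y=+-8, start vs now
for n,d,i0 in(('t',t,t0),('s',s,s0)):
    for nm,im in(('start',i0),('now',d['color'])):
        h=im.astype(float); red=h[:,:,2]-(h[:,:,0]+h[:,:,1])/2; L=np.arange(-150,-30,.5)
        pr=np.mean([cv2.remap(red.astype(np.float32),*[np.array([[q] for q in qq],np.float32) for qq in np.array([proj(d,c+l*X+yy*Y+17*Z) for l in L]).T],cv2.INTER_LINEAR).ravel() for yy in(-6,-3,0,3,6)],0)
        on=L[pr>pr.max()/2];print(n,nm,'red from',on.min(),'to',on.max())
E
```

```text
t red bbox 387 225 402 246 284
80 knob bbox [388.5 236.1] [402.1 245.8]
84 knob bbox [388.5 237.8] [402.1 247.5]
s red bbox 252 292 275 309 304
80 knob bbox [251.4 290.3] [259.5 307. ]
84 knob bbox [249.7 290.5] [257.8 307.2]
t start red from -105.0 to -57.5
t now red from -82.5 to -36.0
s start red from -106.5 to -59.0
s now red from -85.5 to -37.0
```

The knob's outline now fits fully in (80 mm from the seat) in both views, so the slide started about 3 mm in. As a check that nothing else blocked it, I push once more, gripping higher on the knob.

Call:
{"api": "carry_out", "payload": {"moves": [{"tx": 0.2, "ty": -0.03, "tz": 0, "twist": 0, "fingers": 0}, {"tx": 0.2, "ty": 0, "tz": 0, "twist": 0, "fingers": 0}, {"tx": 0.145, "ty": 0, "tz": 0.1, "twist": 0, "fingers": 0}, {"tx": 0, "ty": 0, "tz": 0.15, "twist": 0, "fingers": 0}, {"tx": 0, "ty": 0, "tz": 0.2, "twist": 0, "fingers": 0}, {"tx": 0, "ty": 0, "tz": 0, "twist": 0, "fingers": 0}, {"tx": 0, "ty": 0, "tz": 0, "twist": 0, "fingers": 0}]}}

```text
clock: 19.12
eef_pos: [440.7, -244.6, 54.2]
tool_rot: [3.14, 0.001, 1.63]
force: [1.1, -0.1, 0.7]
width: 0.4
gripper_force: 0.0
```

Tips are at z≈43, so contact is over the top 10 mm of the knob. I go 4 mm lower and push.

Call:
{"api": "carry_out", "payload": {"moves": [{"tx": 0, "ty": 0.05, "tz": 0.013, "twist": 0, "fingers": 0}, {"tx": 0, "ty": 0.05, "tz": 0, "twist": 0, "fingers": 0}, {"tx": 0, "ty": 0.04, "tz": 0, "twist": 0, "fingers": 0}, {"tx": 0, "ty": 0.015, "tz": 0, "twist": 0, "fingers": 0}, {"tx": 0, "ty": 0.013, "tz": 0, "twist": 0, "fingers": 0}, {"tx": 0, "ty": 0, "tz": 0, "twist": 0, "fingers": 0}, {"tx": 0, "ty": 0, "tz": 0, "twist": 0, "fingers": 0}]}}

```text
clock: 20.0
eef_pos: [489.2, -241.8, 48.4]
tool_rot: [-3.141, -0.0, 1.629]
force: [-0.7, -0.2, 0.7]
width: -0.3
gripper_force: 0.4
```

Call:
{"api": "carry_out", "payload": {"moves": [{"tx": 0, "ty": 0.01, "tz": 0, "twist": 0, "fingers": 0}, {"tx": 0, "ty": 0.01, "tz": 0, "twist": 0, "fingers": 0}, {"tx": 0, "ty": 0.005, "tz": 0, "twist": 0, "fingers": 0}, {"tx": 0, "ty": 0, "tz": 0, "twist": 0, "fingers": 0}, {"tx": 0, "ty": 0, "tz": 0, "twist": 0, "fingers": 0}]}}

```text
clock: 20.62
eef_pos: [489.9, -241.9, 48.0]
tool_rot: [-3.127, -0.001, 1.627]
force: [-12.8, 0.6, 10.5]
width: 0.2
gripper_force: 6.7
```

Same stop (x ≈ 489.5) with 13 N, and the load is on the finger: fully in. Retreat.

Call:
{"api": "carry_out", "payload": {"moves": [{"tx": 0, "ty": -0.03, "tz": 0, "twist": 0, "fingers": 0}, {"tx": 0, "ty": -0.08, "tz": 0, "twist": 0, "fingers": 0}, {"tx": 0, "ty": -0.05, "tz": 0, "twist": 0, "fingers": 0}, {"tx": 0, "ty": 0, "tz": -0.15, "twist": 0, "fingers": 0}, {"tx": 0, "ty": 0, "tz": -0.2, "twist": 0, "fingers": 0}, {"tx": -0.15, "ty": 0, "tz": -0.15, "twist": 0, "fingers": 0}, {"tx": -0.2, "ty": 0, "tz": 0, "twist": 0, "fingers": 0}, {"tx": -0.2, "ty": 0, "tz": 0, "twist": 0, "fingers": 0}, {"tx": 0, "ty": 0, "tz": 0, "twist": 0, "fingers": 0}, {"tx": 0, "ty": 0, "tz": 0, "twist": 0, "fingers": 0}]}}

```text
clock: 21.88
eef_pos: [459.1, -407.3, 197.4]
tool_rot: [3.141, -0.001, 1.629]
force: [0.2, 1.1, 0.0]
width: -0.1
gripper_force: 0.0
```

```bash
python3 - <<'E'
from m import *
s=get('side');t=get('top');print(ctrl.read_state()['force'])
print(blob(t,*RD,(370,200,420,275)),blob(s,*RD,(215,270,300,325)),blob(t,*BL,(359,190,380,220)))
t0=cv2.imread('pics/top0.png')
for b in((205,105,265,160),(275,135,305,170),(285,255,315,285),(200,250,260,322)):
    print(b,np.abs(t0.astype(int)-t['color'])[b[1]:b[3],b[0]:b[2]].mean().round(1))
print(job.finish_job())
E
```

```text
[ 0.070325    0.30772478 -0.59457834]
[(array([394.12903226, 234.01843318]), np.int32(217))] [(array([262.39473684, 300.65413534]), np.int32(266))] [(array([367.9025974 , 204.07142857]), np.int32(154))]
(205, 105, 265, 160) 1.6
(275, 135, 305, 170) 2.0
(285, 255, 315, 285) 1.8
(200, 250, 260, 322) 1.9
the job is handed in; nothing more can be done
None
```

The amber bottle lies home in the holder, cap at the blue stripe, with the jaw shut over it; the red slide is at its stop (about 22 mm of travel, as it appeared to start some 3 mm in), the bystanders look unmoved in the top view, and I handed the job in at about 22 s.

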